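Set the slide stop and press the label holder home behind the tray's lip

ROBOT

A 6-joint arm with a two-finger parallel gripper is mounted at the origin on a cart in front of the work surface, level with it; the furniture and walls round the work are solid. World frame = base frame: x ahead of the robot, y to its left, z up, the work surface at z = 0. Lengths are in m, angles in rad, forces in N, time in s.
With the tool pointing down it reaches from about 0.275 to 1 m from the base axis. Payload 8.4 kg.
Tool frame: the origin (TCP) lies on the centre line of the jaws, within the pads' length; the fingertips stand 19 mm ahead of it and the grasp point (between the pads) is the TCP; z points along the fingers, y is the line along which they close (so a half turn about z gives the same grasp; the last joint's range is limited). The gripper opens to 85 mm and grips with 20 to 120 N. Pads are 22 mm wide; open, the fingers measure 114 mm over their backs; the gripper's body (76 mm by 85 mm) begins 54 mm behind the grasp point. The pads swing forward as they close: fully open they stand 13 mm farther back than shut.
Start: joints at [-1.336, 0.353, 1.633, -0, 1.155, -0.002], TCP at [0.147, -0.608, 0.25] pointing down, gripper open.
Joint ranges: [-2.63, 2.63], [-0.92, 2.1], [0.06, 2.66], [-1.3, 4.44], [0, 2.69], [-3.02, 3.02]. Speed limits (rad/s): [2.22, 2.22, 2.79, 3.14, 3.14, 3.14].

INTERFACE

Orientations are given as a unit quaternion [x, y, z, w].
In Python, from rig import bot, vision gives the robot as it stands.
- The arm moves only by the shell command python3 -m creep 'ROWS' [FORCE]. ROWS is JSON, one flat list of numbers, 7 for each row, row after row: the turn, a rotation vector about the tool's x, y, z in degrees, then the shift along the tool's x, y, z in mm, then the closure in counts, from 0 (fully open) to 255 (shut). A call has 1 to 5 rows; each row shifts and turns the commanded pose from where the row before left it, along the tool's axes as they then stand; what a row does not reach is not made up. A row lasts 1/8 s, in which the tool goes at most 62.5 mm and 10.7 degrees, less where a joint would pass 70% of its speed; a pose out of reach is approached as far as the arm can. A call is refused whole if a number of a shift passes 62.5 or a number of a turn 10.7, either way. A call with a gripper value outside its range is refused whole. The fingers move at their own pace and stop on an object; FORCE is the grip in N (left out, the last holds). Time passes only in rows, so rows that do not move let the fingers close. It gives the time, the measured TCP pose, the force, the opening and the grip force at its end, in the units of the state.
- bot.get_obs(): the state, without advancing time (a new reading comes with each control period).
- vision.grab_frame(name): name is "scene" or "top" or "wrist"; returns a dict with "frame" (480x640x3 uint8, red, green, blue), "mtx" (3x3 intrinsics, pixels), "k1" (the pictures are not rectified: a ray, as slopes to the right and down, at radius r is drawn at 1 + k1 r^2 times it, then the intrinsics apply), "xyz" and "attitude" of the camera in the world. Camera axes: x right, y up, looking along -z (the intrinsics and any distortion apply to the point x, -y, -z); pixel columns grow to the right and rows downward; lengths in m; the calibration is good to about 2 mm. A picture is of the moment at which its call begins. There is no depth.
- bot.close_job(): hands the job in; it is judged then, once.
The state is a dict: "t": time; "q": joint angles; "qvel": joint speeds; "tau": joint torques, N m; "eef_pos": TCP position; "tcp_rot": TCP orientation; "contact_force": force on the tool from outside, world axes, zero at the start; "torque": the same for the moment, N m; "width": finger opening in m; "gripper_force": force on a finger pad.
Only numpy, scipy, OpenCV 4.12 (cv2) and the standard library are available. Lean on these libraries where they do the work, as an engineer would, in place of code of your own. Each camera call takes 0.05 s, during which the arm holds its last target. There are 200 camera calls.

TASK

The two-bay parts tray needs its label. First slide the black stop along its track until its pointer stands at the mark that belongs to the bay with the round black oil-filter cap wrench in it (each bay's mark lies below the right-hand end of that bay's label place, seen from the robot); then take the label holder out of its wooden stand and push it straight down behind the tray's front lip, in front of that bay and with its right-hand edge close beside the stop, until the spring strip under it is fully down. Finish while still gripping the holder and holding it pressed home, and leave the tools in and around the tray where they are.

Things in the scene. Friction and masses are not known exactly. Their poses are not given: they have to be found in the camera images.
- tray: Fixed grey steel tray, 184 mm wide in front (y from -96 to 88), 168 behind, x from -50 (front) to +92 mm. Origin: on the table, below the front face of the wall behind the label channel, midway between the bays; x to its back, y left, z up. Two bays 84 x 80 mm centred at x = 46, y = +41 and -41, floor z = 6, side walls 42 mm high. Label channel (open top) along the front, y = -92 to +84, x = -8 to 0: see slot_left.
- slot_left (a point): Label place of the left (+y) bay: tray frame x = -4, y = 40, z = 14 mm, where the middle of the holder's lower edge lies when home; axes as the tray's. The channel is 8 mm wide, between the lip (x = -8, upright to z = 45, then flared out to x = -17, z = 53) and the wall (x = 0 to 4, top z = 62): at z = 55 to 62 a holder can be pushed to +x against the wall, then down.
- slot_right (a point): The same for the right (-y) bay: tray frame x = -4, y = -40, z = 14 mm.
- mark_left (a point): Dark tick, 12 x 3 mm, on the tray's foot in front of the track: the stop's mark for the left bay. Tray frame x = -43, y = +1, z = 7 mm; reached at stop = 0.001.
- mark_right (a point): The same for the right bay. Tray frame x = -43, y = -79, z = 7 mm; reached at stop = -0.079.
- stop (a joint): Position (m) of the black slide stop on its track in front of the lip = tray-frame y of its middle and pointer. Range -0.084 to 0.060, starts between the marks; friction about 2 N, stays where left. It is 16 mm wide (y); its tongue at z = 54 to 60 mm reaches back over the channel, so nothing enters there.
- stop_top (a point): Middle of the top of the stop's grip fin: tray frame x = -27.5, z = 80 mm. The upright fin is 10 mm thick (tray y), 14 mm deep (tray x), z = 52 to 80; the carriage below it is 16 mm thick (y). Beside both it is free down to the track's top at z = 26. Moves with the stop, axes as the tray's.
- seat (a joint): Black spring strip that forms the floor of the channel over its whole length: 0 = up (top at tray z = 22 mm), 0.008 = fully down (top at z = 14 mm, a hard stop). It resists with 4 N at the start and 8 N when fully down, and rises again when let go.
- label_holder: Grey plastic label holder with a blank paper card, about 60 g, standing upright in the stand. Plate 60 (y) x 5 (x) x 60 (z) mm; on top a grip 14 mm thick (x), 40 mm long (y), from z = 56 to 82 mm. Origin: middle of the lower edge; x normal to the plate (the card is on the -x side), y along its width, z up. Either face may look forward.
- stand: Fixed plywood block 60 (x) x 100 (y) x 30 (z) mm on the table, with a slot 7.5 x 65 mm and 20 mm deep in its top in which the label holder stands on the slot's bottom at z = 10 mm. Origin: centre of its underside, axes along its sides.
- cap_wrench: Round black oil-filter cap wrench, 74 mm across, 22 mm high, lying in one of the two bays. Origin: centre of its underside. Tells which bay gets the label; leave it.
- socket: Steel wrench socket, 32 mm across, 38 mm high, standing in the other bay. Origin: centre of its underside. Leave it.
- punch: Loose steel drift punch, 11 x 150 mm, lying on the table. Origin: below its middle. Leave it.
- driver: Loose screwdriver with a blue handle, 26 x 200 mm, lying on the table. Origin: below its middle. Leave it.
There are look-alikes about, which are no part of the job. There is more than one size of the cap_wrench; the job needs the largest.

How it is judged:
On the way, in this order (a step that is already met when the one before it is completed fails the run):
1. the stop stands within 6 mm of the mark of the bay with the cap wrench (((y of cap_wrench in the frame of tray above 0 m and value of joint stop between -0.005 and 0.007 m) or (y of cap_wrench in the frame of tray below 0 m and value of joint stop between -0.085 and -0.073 m))), for 0.2 s.
2. the label holder's lower edge is behind the lip beside the stop, in front of that bay (((y of cap_wrench in the frame of tray above 0 m and value of joint stop between -0.005 and 0.007 m and y of label_holder in the frame of tray between 0.031 and 0.052 m) or (y of cap_wrench in the frame of tray below 0 m and value of joint stop between -0.085 and -0.073 m and y of label_holder in the frame of tray between -0.049 and -0.028 m)) and x of label_holder in the frame of tray between -0.009 and 0.001 m and angle between the x axis of label_holder and the x axis of tray, either way round below 0.3 rad and angle between label_holder's own z axis and vertical below 0.2 rad and z of label_holder in the frame of tray below 0.036 m), for 0.1 s.
At the end, for the whole second after the job is handed in: Stop within 6 mm of the cap wrench bay's mark; holder upright in the channel there, at most 9 mm right or 12 mm left of the label place's middle and 3.5 mm above home; spring strip down at least 5.5 of 8 mm under more than 3 N from the holder; fingers still on the holder (over 1 N) (((y of cap_wrench in the frame of tray above 0 m and value of joint stop between -0.005 and 0.007 m and y of label_holder in the frame of tray between 0.031 and 0.052 m) or (y of cap_wrench in the frame of tray below 0 m and value of joint stop between -0.085 and -0.073 m and y of label_holder in the frame of tray between -0.049 and -0.028 m)) and x of label_holder in the frame of tray between -0.009 and 0.001 m and angle between the x axis of label_holder and the x axis of tray, either way round below 0.3 rad and angle between label_holder's own z axis and vertical below 0.2 rad and z of label_holder in the frame of tray below 0.0175 m and value of joint seat above 0.0055 m and contact force between label_holder and seat above 3 N and contact force between the fingers and label_holder above 1 N); the arm keeps its last pose, push and grip.
It fails at once if the cap wrench or the socket is shifted by more than 20 mm (distance of any of cap_wrench, socket from where it was at the start of the episode above 0.02 m).
It fails at once if the punch or the screwdriver is shifted by more than 30 mm (distance of any of punch, driver from where it was at the start of the episode above 0.03 m).
It also fails if it takes over 51 s, if anything falls off the work surface, if the arm or the gripper's body presses on something with over 40 N, if the wrist force passes 120 N, or if a joint passes its speed limit or range.

## Working session

There is one attempt and no reset: what is moved stays moved. The work goes in short steps, Python scripts to look and compute and a shell command to move; the robot and the scene stay as the last step left them, time stands still between calls to the robot, and variables do not carry over. Pictures are saved under pics/ and viewed, at most 13 in all, crops included, and the job is handed in when it is done.

```bash
ls; mkdir -p pics; cat > h.py <<'E'
import numpy as np, cv2
from rig import bot, vision
from scipy.spatial.transform import Rotation as R
def grab(n):
    f=vision.grab_frame(n); 
    np.savez(f'{n}.npz',**{k:np.array(v) for k,v in f.items()}); return f
def load(n): return dict(np.load(f'{n}.npz'))
def rot(f):
    a=np.array(f['attitude']); return a if a.shape==(3,3) else R.from_quat(a).as_matrix()
def rays(f,uv):
    uv=np.array(uv,float).reshape(-1,2); M=np.array(f['mtx'])
    d=np.c_[(uv[:,0]-M[0,2])/M[0,0],(uv[:,1]-M[1,2])/M[1,1]]; s=d.copy()
    for _ in range(30): s=d/(1+float(f['k1'])*(s**2).sum(1,keepdims=True))
    return np.c_[s[:,0],-s[:,1],-np.ones(len(s))]@rot(f).T
def onz(f,uv,z):
    r=rays(f,uv); c=np.array(f['xyz']); return c+r*((z-c[2])/r[:,2])[:,None]
def proj(f,P):
    p=(np.array(P,float).reshape(-1,3)-np.array(f['xyz']))@rot(f); s=np.c_[p[:,0]/-p[:,2],-p[:,1]/-p[:,2]]
    s=s*(1+float(f['k1'])*(s**2).sum(1,keepdims=True)); M=np.array(f['mtx'])
    return np.c_[s[:,0]*M[0,0]+M[0,2],s[:,1]*M[1,1]+M[1,2]]
E
python3 - <<'E'
from h import *
for n in('top','scene'):
    f=grab(n); cv2.imwrite(f'pics/{n}0.png',f['frame'][...,::-1]); print(n,f['mtx'],f['k1'],f['xyz'],f['attitude'])
print(bot.get_obs())
E
```

```text
pics
top [[614.76589996   0.         316.62577799]
 [  0.         614.76589996 226.905245  ]
 [  0.           0.           1.        ]] -0.07524095616182311 [0.45057543 0.15772561 1.34534879] [ 0.03485779 -0.04828444 -0.70236357  0.70932289]
scene [[553.4623826    0.         325.52704149]
 [  0.         553.4623826  237.40923046]
 [  0.           0.           1.        ]] 0.05753656216471461 [0.23580599 0.64578018 0.79090367] [-0.10993846  0.33460124  0.88824943 -0.29490421]
{'t': 0.1, 'q': array([-1.33638430e+00,  3.53550879e-01,  1.63404202e+00, -9.52961894e-06,
        1.15518097e+00, -2.42109889e-03]), 'qvel': array([-0.00197915, -0.00123523, -0.00255682, -0.00037315,  0.00153227,
       -0.00025213]), 'tau': array([ 1.17633375e-03, -6.06353474e+01, -3.42818534e+01, -3.94994731e-05,
        3.90095520e-03, -3.71557394e-05]), 'eef_pos': array([ 0.14653558, -0.60718186,  0.24966182]), 'tcp_rot': array([ 9.92996547e-01,  1.18141900e-01, -7.26829716e-05, -5.86133904e-04]), 'contact_force': array([ 0.42709449, -0.37610711, -0.47435428]), 'torque': array([ 0.04297681,  0.06160744, -0.04492819]), 'gripper_force': 0.0, 'width': 0.08556211879482567}
```

View pics/top0.png

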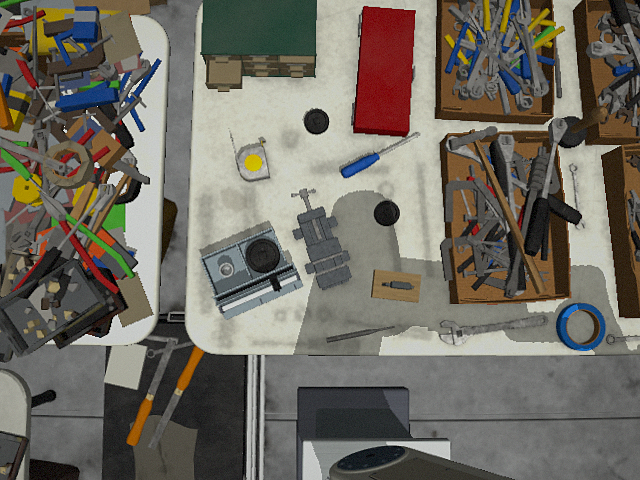

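View pics/scene0.png

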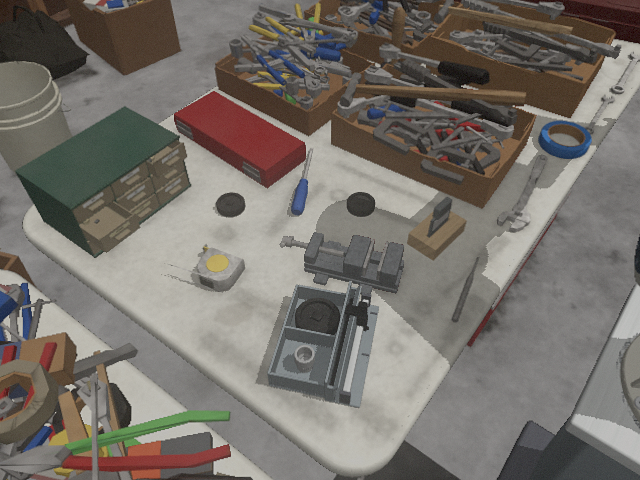

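Top view: the tray is at about (250,270), with the cap wrench in its right bay at (265,255) and the socket in the left at (226,268). The stop is near (277,283) and the stand with the holder at (397,285). The scene view agrees. I'll enlarge the tray and stand next.

```bash
python3 - <<'E'
from h import *
f=load('top'); c=f['frame'][210:330,190:440,::-1]; c=cv2.resize(c,None,fx=3.2,fy=3.2,interpolation=cv2.INTER_CUBIC)
g=load('scene'); d=g['frame'][180:420,240:500,::-1]; d=cv2.resize(d,None,fx=2.5,fy=2.5,interpolation=cv2.INTER_CUBIC)
cv2.imwrite('pics/topc.png',c); cv2.imwrite('pics/scc.png',d)
for uv in [(265,255),(226,268),(397,285),(316,121),(386,212)]: print(uv,onz(f,uv,0.03).round(3))
E
```

```text
(265, 255) [[0.544 0.243 0.03 ]]
(226, 268) [[0.516 0.326 0.03 ]]
(397, 285) [[ 0.483 -0.04   0.03 ]]
(316, 121) [[0.841 0.137 0.03 ]]
(386, 212) [[ 0.64  -0.017  0.03 ]]
```

View pics/topc.png

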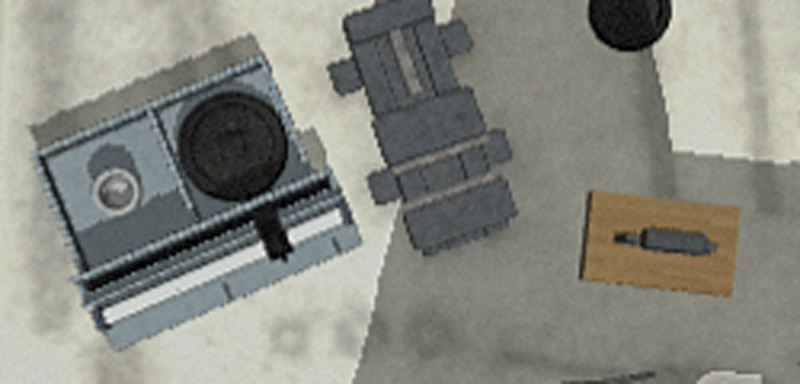

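View pics/scc.png

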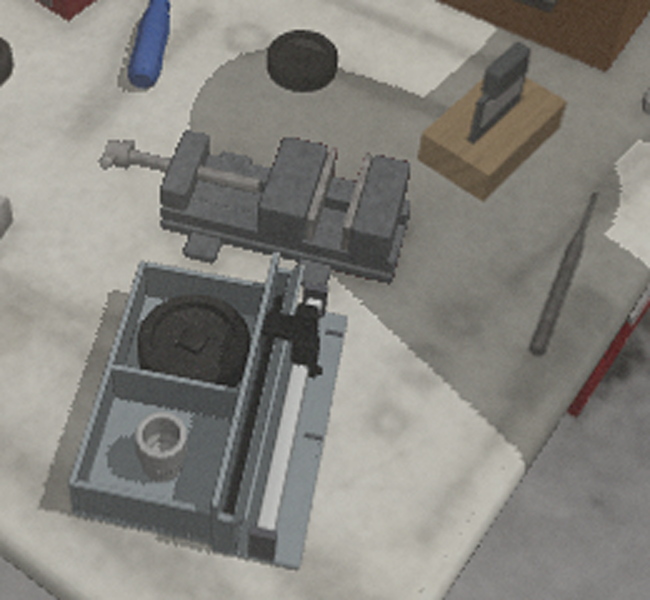

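Top crop: the marks are at crop (227,291) and (338,243), and the stop's pointer is near (283,258). The foot's front corners are (117,350) and (362,244), and the stand top's corners run from (591,190) to (732,296). I'll compute poses from these and check them against the sizes given.

```bash
cat > m.py <<'E'
from h import *
def fit(T,W): # 2D rigid T->W
    T=np.array(T,float);W=np.array(W)[:,:2];a=T-T.mean(0);b=W-W.mean(0)
    th=np.arctan2((a[:,0]*b[:,1]-a[:,1]*b[:,0]).sum(),(a*b).sum())
    c,s=np.cos(th),np.sin(th);Rm=np.array([[c,-s],[s,c]]);t=W.mean(0)-Rm@T.mean(0)
    return th,Rm,t,(W-t)@Rm-T
E
python3 - <<'E'
from m import *
f=load('top');g=load('scene')
C=lambda *p:np.array(p,float)/3.2+[190,210]
S=lambda *p:np.array(p,float)/2.5+[240,180]
W=np.r_[onz(f,C((227,291),(338,243)),.007),onz(f,C((117,350),(362,244)),.007)]
W2=onz(g,S((315,436),(334,332)),.007)
print('marks top',W[:2].round(4),'scene',W2.round(4),'dist',np.linalg.norm(W[0]-W[1]),np.linalg.norm(W2[0]-W2[1]),'front',np.linalg.norm(W[2]-W[3]))
th,Rm,t,res=fit([(-.043,.001),(-.043,-.079),(-.050,.088),(-.050,-.096)],W)
print('tray',np.degrees(th),t,'res',res.round(4))
tr=lambda P:((P[:,:2]-t)@Rm).round(4)
print('stop ptr',tr(onz(f,C((283,258)),.012)))
k=f['frame'].astype(int).max(2)<45; k[:260]=0;k[300:]=0;k[:,:262]=0;k[:,292:]=0
ys,xs=np.nonzero(k)
print('stop dark px at z80/54',[ (tr(onz(f,np.c_[xs,ys],z)).min(0),tr(onz(f,np.c_[xs,ys],z)).max(0)) for z in(.08,.054)])
print('wrench',tr(onz(f,[(265,255)],.028)),'socket',tr(onz(f,[(226,268)],.044)))
hsv=cv2.cvtColor(f['frame'],cv2.COLOR_RGB2HSV);w=((hsv[...,0]>8)&(hsv[...,0]<25)&(hsv[...,1]>90)).astype(np.uint8)
w[:265]=0;w[305:]=0;w[:,:365]=0;w[:,426:]=0
cn=max(cv2.findContours(w,0,2)[0],key=cv2.contourArea)
P=onz(f,cn.reshape(-1,2),.03)[:,:2].astype(np.float32);print('stand',cv2.minAreaRect(P*1000))
h=(hsv[...,1]<75).astype(np.uint8);fill=cv2.drawContours(np.zeros_like(w),[cv2.convexHull(cn)],-1,1,-1);fill=cv2.erode(fill,np.ones((5,5)))
h&=fill; ch=max(cv2.findContours(h,0,2)[0],key=cv2.contourArea)
print('holder at z92',cv2.minAreaRect((onz(f,ch.reshape(-1,2),.092)[:,:2]*1000).astype(np.float32)))
E
```

```text
marks top [[0.4464 0.2519 0.007 ]
 [0.4795 0.1774 0.007 ]] scene [[0.4464 0.2531 0.007 ]
 [0.4798 0.1804 0.007 ]] dist 0.08158393563500706 0.07995442249133806 front 0.1796921782585584
tray 23.955944892036165 [0.48653127 0.26747248] res [[ 0.0001  0.0011]
 [ 0.     -0.0005]
 [-0.     -0.0025]
 [-0.0001  0.0019]]
stop ptr [[-0.0377 -0.0415]]
stop dark px at z80/54 [(array([-0.0382, -0.0872]), array([ 0.0307, -0.0205])), (array([-0.0374, -0.0873]), array([ 0.0329, -0.0192]))]
wrench [[ 0.0433 -0.0454]] socket [[0.0491 0.0405]]
stand ((481.81964111328125, -37.29560089111328), (102.40351867675781, 59.44672775268555), 83.72215270996094)
holder at z92 ((482.0976257324219, -31.62110137939453), (63.998207092285156, 13.900472640991211), 83.3467025756836)
```

```bash
python3 -m creep '[0,0,-10,0,0,0,255, 0,0,-10,0,0,0,255, 0,0,-10,0,0,0,255, 0,0,-10,0,0,0,255, 0,0,-10,0,0,0,255]' && python3 -m creep '[0,0,-10,0,0,0,255, 0,0,-10,0,0,0,255, 0,0,-10,0,0,0,255, 0,0,-10,0,0,0,255, 0,0,-10.4,0,0,0,255]'
cat > go.py <<'E'
import sys; from h import *
th=np.radians(23.956);t=np.array([.48653,.26747])
def trayw(x,y):c,s=np.cos(th),np.sin(th);return t+np.array([c*x-s*y,s*x+c*y])
def rel(x,y,z,psi):
    o=bot.get_obs();T=R.from_quat(o['tcp_rot']);p=np.array(o['eef_pos']);a=T.as_matrix()
    print('psi',np.degrees(np.arctan2(a[1,0],a[0,0])).round(2),'want',psi,'down',a[:,2].round(4),'p',p.round(4),'t',o['t'],'F',o['contact_force'].round(1),'w',o['width'])
    print('shift mm',(T.inv().apply(np.array([x,y,z])-p)*1000).round(1))
E
python3 - <<'E'
from go import *
x,y=trayw(-.031,-.005); rel(x,y,.20,113.96)
E
```

```text
t: 0.72
eef_pos: [0.1466, -0.6073, 0.2498]
tcp_rot: [0.849, 0.529, 0.0, -0.0]
contact_force: [-1.0, 0.1, -0.5]
width: 0.0001
gripper_force: 0.0
t: 1.35
eef_pos: [0.1465, -0.6073, 0.2498]
tcp_rot: [0.542, 0.84, 0.0, -0.0]
contact_force: [-0.7, 0.0, 0.3]
width: 0.0004
gripper_force: 0.0
psi 114.3 want 113.96 down [-2.e-04  8.e-04 -1.e+00] p [ 0.1465 -0.6073  0.2498] t 1.35 F [-0.7  0.   0.3] w 0.00040830518020430984
shift mm [652.5 638.9  50.5]
```

```bash
python3 -m creep '[0,0,0,43,42,0,255, 0,0,0,43,42,0,255, 0,0,0,43,42,0,255, 0,0,0,43,42,0,255, 0,0,0,43,42,0,255]' >/dev/null&& python3 -m creep '[0,0,0,43,42,0,255, 0,0,0,43,42,0,255, 0,0,0,43,42,0,255, 0,0,0,43,42,0,255, 0,0,0,43,42,0,255]' >/dev/null && python3 -m creep '[0,0,0,43,42,0,255, 0,0,0,43,42,0,255, 0,0,0,43,42,0,255, 0,0,0,43,42,0,255, 0,0,0,40,42,0,255]'>/dev/null; python3 -m creep '[0,0,0,0,0,0,255, 0,0,0,0,0,0,255]' >/dev/null
python3 - <<'E'
from go import *
x,y=trayw(-.031,-.005); rel(x,y,.20,113.96)
f=grab('wrist'); cv2.imwrite('pics/wr1.png',f['frame'][...,::-1])
E
```

```text
psi 114.02 want 113.96 down [-0.0015 -0.001  -1.    ] p [0.4608 0.2347 0.2496] t 3.475 F [-0.3 -0.3 -0.2] w -0.00011318483092453945
shift mm [14.5  5.9 49.6]
```

View pics/wr1.png

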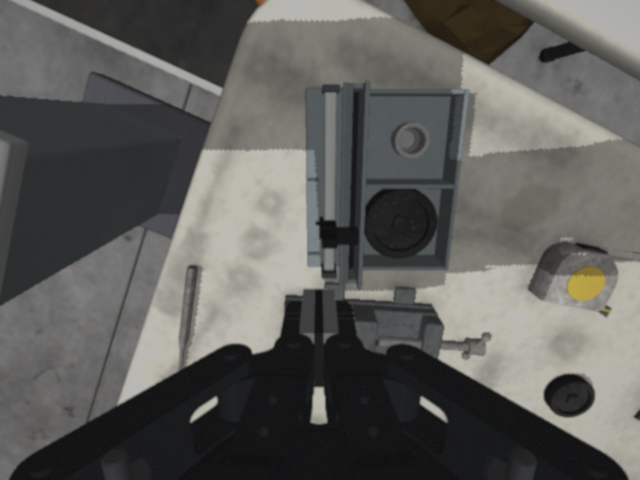

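Wrist view: the left mark is near (313,180), the stop's pointer near (320,222), and the socket at (410,140). I'll cross-check the tray pose and stop position from this view.

```bash
python3 - <<'E'
from go import *
f=load('wrist')
P=lambda x,y,z:proj(f,np.r_[trayw(x,y),z])[0].round(1)
print('pred marks',P(-.043,.001,.007),P(-.043,-.079,.007),'wall top ends',P(0,.084,.062),P(0,-.084,.062),'front corners',P(-.05,.088,.007),P(-.05,-.096,.007),'socket',P(.0491,.0405,.044))
for s in(-.035,-.045): print('fin top',s,P(-.0275,s,.08), 'ptr',P(-.04,s,.01))
c=f['frame'][70:300,290:400,::-1]; cv2.imwrite('pics/wr1c.png',cv2.resize(c,None,fx=2.6,fy=2.6,interpolation=cv2.INTER_CUBIC))
E
```

```text
pred marks [313.7 180.3] [314.  253.9] wall top ends [365.9  88. ] [358.6 279.4] front corners [306.1  88.4] [307.6 268.4] socket [416.7 142.6]
fin top -0.035 [330.6 235.8] ptr [316.7 215.3]
fin top -0.045 [330.5 246.8] ptr [316.7 224.6]
```

View pics/wr1c.png

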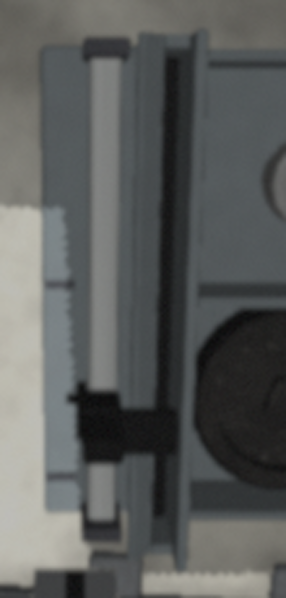

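```bash
python3 -m creep '[0,0,0,14.5,6,40,255, 0,0,0,0,0,45,255, 0,0,0,0,0,45,255, 0,0,0,0,0,30,255, 0,0,0,0,0,11,255]' && python3 -m creep '[0,0,0,-12,0,0,255, 0,0,0,-12,0,0,255, 0,0,0,-12,0,0,255, 0,0,0,-10,0,0,255, 0,0,0,-9,0,0,255]' && python3 -m creep '[0,0,0,0,0,0,255, 0,0,0,0,0,0,255]'
python3 - <<'E'
from go import *
x,y=trayw(-.031,-.064); rel(x,y,.078,113.96)
f=grab('top'); cv2.imwrite('pics/t2.png',cv2.resize(f['frame'][230:330,180:330,::-1],None,fx=4,fy=4,interpolation=cv2.INTER_CUBIC))
f=grab('scene')
E
```

```text
t: 4.15
eef_pos: [0.46, 0.249, 0.078]
tcp_rot: [0.545, 0.838, -0.001, -0.001]
contact_force: [0.3, -0.3, 0.4]
width: 0.0004
gripper_force: 0.0
t: 4.78
eef_pos: [0.4842, 0.1999, 0.0798]
tcp_rot: [0.545, 0.838, 0.001, 0.0]
contact_force: [0.1, 2.1, 1.6]
width: -0.0001
gripper_force: 1.1
t: 5.03
eef_pos: [0.4833, 0.2003, 0.0792]
tcp_rot: [0.545, 0.839, -0.0, -0.0]
contact_force: [-1.1, -0.4, -0.5]
width: -0.0
gripper_force: 0.0
psi 113.97 want 113.96 down [-3.e-04 -3.e-04 -1.e+00] p [0.4833 0.2003 0.0792] t 5.025 F [-1.1 -0.4 -0.5] w -9.977605305474592e-06
shift mm [-3.9 -0.8  1.2]
```

```bash
python3 -m creep '[0,0,0,-2,0,0,255, 0,0,0,-1.5,0,0,255, 0,0,0,0,0,0,255, 0,0,0,3,0,0,255, 0,0,0,0,0,-40,255]' && python3 -m creep '[0,0,0,0,0,-60,120, 0,0,0,0,0,-60,120, 0,0,0,0,0,0,120]'
python3 - <<'E'
from go import *
f=grab('wrist'); c=f['frame'][60:320,280:420,::-1]
rel(.4818,-.0373,.25,83.7)
P=lambda x,y,z:proj(f,np.r_[trayw(x,y),z])[0].round(1)
print('pred marks',P(-.043,.001,.007),P(-.043,-.079,.007))
for s in(-.075,-.085): print('fin top',s,P(-.0275,s,.08), 'ptr',P(-.04,s,.01))
cv2.imwrite('pics/wr2.png',f['frame'][...,::-1])
E
```

```text
t: 5.75
eef_pos: [0.4818, 0.1994, 0.1175]
tcp_rot: [0.545, 0.839, -0.002, -0.001]
contact_force: [1.0, 0.9, -0.3]
width: 0.0003
gripper_force: 0.0
t: 6.12
eef_pos: [0.4862, 0.2011, 0.2443]
tcp_rot: [0.545, 0.839, 0.004, 0.003]
contact_force: [0.1, -0.1, -1.0]
width: 0.045
gripper_force: 0.0
psi 113.97 want 83.7 down [ 0.0046  0.0016 -1.    ] p [0.4848 0.2005 0.2416] t 6.175 F [ 0.1 -0.7 -0.3] w 0.045157137329810144
shift mm [-216.1  -99.3   -8.8]
pred marks [301.  138.8] [302.1 218.6]
fin top -0.075 [317.4 236.4] ptr [304.9 215.6]
fin top -0.085 [317.4 247.6] ptr [305. 225.]
```

View pics/wr2.png

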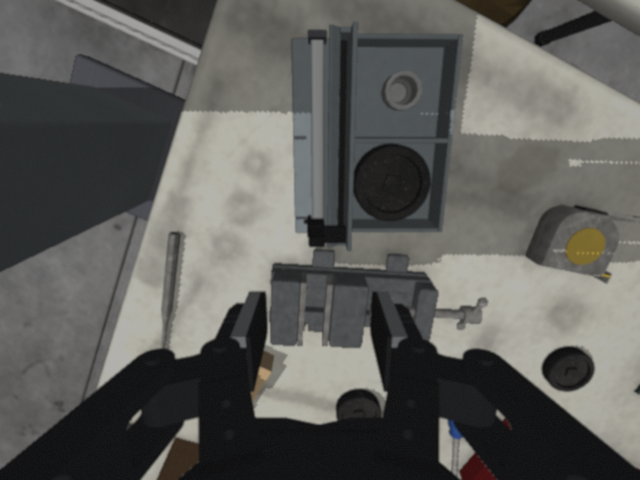

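The pointer (305,218) stands level with the right mark (about 301,218), so step 1 holds. Next is the holder.

```bash
python3 -m creep '[0,0,10.1,0,0,0,120, 0,0,10.1,0,0,0,120, 0,0,10.1,0,0,0,120, 0,0,0,-59,6,0,120, 0,0,0,-59,6,0,120]' >/dev/null&& python3 -m creep '[0,0,0,-59,6,0,120, 0,0,0,-59,6,0,120, 0,0,0,0,0,0,120, 0,0,0,0,0,0,120]' >/dev/null
python3 - <<'E'
from go import *
f=grab('wrist'); cv2.imwrite('pics/wr3.png',f['frame'][...,::-1])
rel(.4818,-.0373,.082,83.7)
u=lambda a:np.array([np.cos(np.radians(a)),np.sin(np.radians(a))])
s=np.array([.4818,-.0373])
for a in(20,-20): print('grip end pred',proj(f,np.r_[s+a/1000*u(83.7),.092])[0].round(1))
print('stand corners',[proj(f,np.r_[s+a*u(83.7)+b*u(-6.3),.03])[0].round(0) for a in(.05,-.05) for b in(.03,-.03)])
E
```

```text
psi 83.68 want 83.7 down [-1.7e-03  5.0e-04 -1.0e+00] p [ 0.481  -0.0365  0.2383] t 7.35 F [-0.4 -0.3  0.7] w 0.04566502158057688
shift mm [ -0.7   1.2 156.3]
grip end pred [321.  200.4]
grip end pred [321.  249.7]
stand corners [array([354., 153.]), array([288., 153.]), array([351., 257.]), array([290., 257.])]
```

View pics/wr3.png

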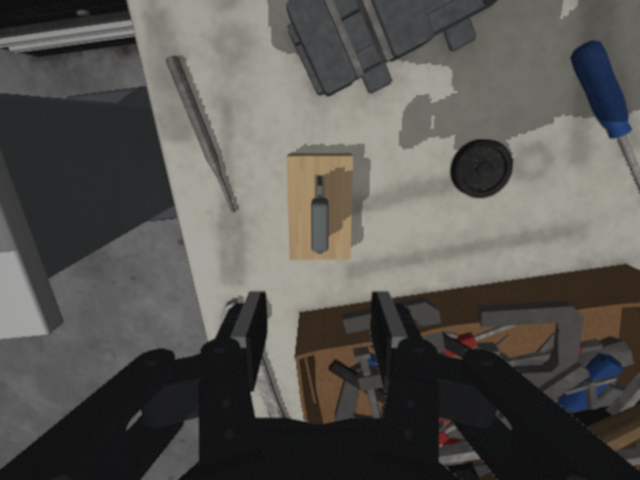

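Wrist view: the grip is at (320,198–252) and the stand's corners match the prediction to within 3 px, so descend and grip.

```bash
python3 -m creep '[0,0,0,-0.7,1,50,120, 0,0,0,0,0,50,120, 0,0,0,0,0,40,120, 0,0,0,0,0,15,120, 0,0,0,0,0,0,120]' && python3 -m creep '[0,0,0,0,0,0,255, 0,0,0,0,0,0,255, 0,0,0,0,0,0,255, 0,0,0,0,0,0,255]' 60 
python3 - <<'E'
from go import *
rel(.4818,-.0373,.083,83.7)
E
```

```text
t: 7.98
eef_pos: [0.4821, -0.0372, 0.0838]
tcp_rot: [0.745, 0.668, -0.001, -0.001]
contact_force: [-0.4, 0.2, 0.1]
width: 0.0451
gripper_force: 0.0
t: 8.48
eef_pos: [0.483, -0.038, 0.0858]
tcp_rot: [0.745, 0.667, 0.001, 0.001]
contact_force: [-3.0, 1.5, 7.2]
width: 0.0127
gripper_force: 58.4
psi 83.65 want 83.7 down [ 1.8e-03  1.0e-04 -1.0e+00] p [ 0.483  -0.038   0.0858] t 8.475 F [-3.   1.5  7.2] w 0.012724913758788616
shift mm [ 0.6 -1.3  2.8]
```

```bash
python3 -m creep '[0,0,0,0,0,-10,255, 0,0,0,0,0,-20,255, 0,0,0,0,0,-40,255, 0,0,0,0,0,-50,255, 0,0,0,0,0,0,255]' && python3 -m creep '[0,0,-10.1,0,0,0,255, 0,0,-10.1,0,0,0,255, 0,0,-10.1,0,0,0,255, 0,0,0,0,0,0,255]'
python3 - <<'E'
from go import *
x,y=trayw(-.004,-.038); rel(x,y,.20,113.96)
E
```

```text
t: 9.1
eef_pos: [0.485, -0.0384, 0.2089]
tcp_rot: [0.745, 0.667, 0.003, 0.003]
contact_force: [0.1, 0.9, -1.1]
width: 0.0127
gripper_force: 58.7
t: 9.6
eef_pos: [0.482, -0.0381, 0.204]
tcp_rot: [0.545, 0.838, -0.0, -0.0]
contact_force: [0.3, -0.7, -1.0]
width: 0.0129
gripper_force: 58.6
psi 113.89 want 113.96 down [-4.e-04 -0.e+00 -1.e+00] p [ 0.482  -0.0381  0.204 ] t 9.6 F [ 0.3 -0.7 -1. ] w 0.012929183363489749
shift mm [239.5 123.9   4. ]
```

```bash
python3 -m creep '[0,0,0,50,24,0,255, 0,0,0,50,24,0,255, 0,0,0,50,24,0,255, 0,0,0,50,24,0,255, 0,0,0,39.5,17,0,255]' && python3 -m creep '[0,0,0,0,0,0,255, 0,0,0,0,0,0,255, 0,0,0,0,0,0,255]'
python3 - <<'E'
from go import *
x,y=trayw(-.014,-.038); rel(x,y,.134,113.96)
for n in('wrist','scene','top'): f=grab(n); cv2.imwrite(f'pics/{n}4.png',f['frame'][...,::-1])
E
```

```text
t: 10.22
eef_pos: [0.4881, 0.2288, 0.2042]
tcp_rot: [0.547, 0.837, 0.0, 0.0]
contact_force: [-0.0, -0.4, 0.0]
width: 0.0127
gripper_force: 58.6
t: 10.6
eef_pos: [0.4883, 0.2255, 0.2042]
tcp_rot: [0.546, 0.838, -0.0, -0.0]
contact_force: [0.1, -1.0, -0.8]
width: 0.0129
gripper_force: 58.6
psi 113.83 want 113.96 down [-4.e-04 -4.e-04 -1.e+00] p [0.4883 0.2255 0.2042] t 10.6 F [ 0.1 -1.  -0.8] w 0.012899654650430158
shift mm [ 1.   1.5 70.2]
```

View pics/wrist4.png

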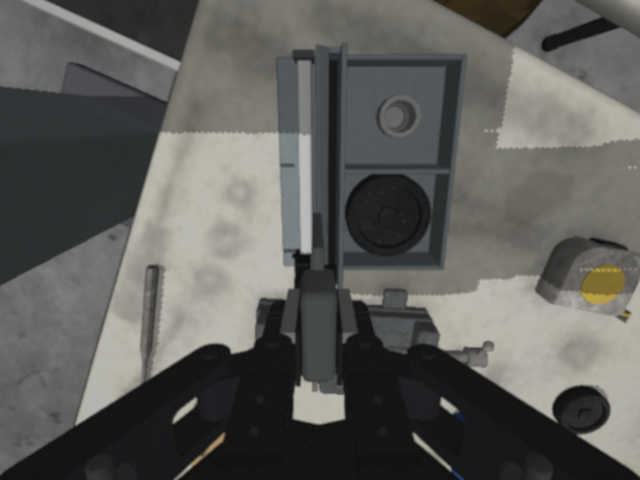

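Wrist view: the holder is held straight, the plate's left edge is near (318,213), and the stop is at (303,258). Descend to just above the channel mouth.

```bash
python3 - <<'E'
from go import *
f=load('wrist');o=bot.get_obs();p=np.array(o['eef_pos']);T=R.from_quat(o['tcp_rot']).as_matrix()
for y in(.028,.030,.032): print(proj(f,p+T@[y,0,.0758-.060])[0].round(1))
E
python3 -m creep '[0,0,0,1,1,30,255, 0,0,0,0,0,25,255, 0,0,0,0,0,15,255, 0,0,0,0,0,0,255, 0,0,0,0,0,0,255]'
python3 - <<'E'
from go import *
x,y=trayw(-.004,-.038); rel(x,y,.134,113.96)
E
```

```text
[320.8 248.2]
[320.8 243.6]
[320.8 239. ]
t: 11.38
eef_pos: [0.4894, 0.2281, 0.1351]
tcp_rot: [0.545, 0.838, 0.0, 0.0]
contact_force: [-0.8, -0.0, 0.0]
width: 0.013
gripper_force: 58.6
psi 113.95 want 113.96 down [ 1.e-03  5.e-04 -1.e+00] p [0.4894 0.2281 0.1351] t 11.375 F [-0.8 -0.   0. ] w 0.01300994132337725
shift mm [-0.9  9.3  1.1]
```

```bash
python3 - <<'E'
from go import *
f=load('wrist');p=np.array([.4883,.2255,.2042]);T=R.from_euler('z',113.85,degrees=True).as_matrix()@np.diag([1,-1,-1])
for x in(.026,.030,.034): print('bottom corner',x,proj(f,p+T@[x,0,.0758])[0].round(1))
for n in('wrist',): 
    f=grab(n);cv2.imwrite('pics/w5.png',cv2.resize(f['frame'][180:400,220:420,::-1],None,fx=2.7,fy=2.7,interpolation=cv2.INTER_CUBIC))
p=np.array(bot.get_obs()['eef_pos'])
print('pred bottom corner in crop',(proj(f,p+T@[.03,0,.0758])[0]-[220,180])*2.7,'wall top at y=-10,-40',[(proj(f,np.r_[trayw(0,y),.062])[0]-[220,180])*2.7 for y in(-.005,-.04)])
E
```

```text
bottom corner 0.026 [319.8 216.5]
bottom corner 0.03 [319.9 209.7]
bottom corner 0.034 [319.9 202.9]
pred bottom corner in crop [270.01972525  80.06592028] wall top at y=-10,-40 [array([333.0786834 ,  73.28490309]), array([329.69112888, 229.62465367])]
```

View pics/w5.png

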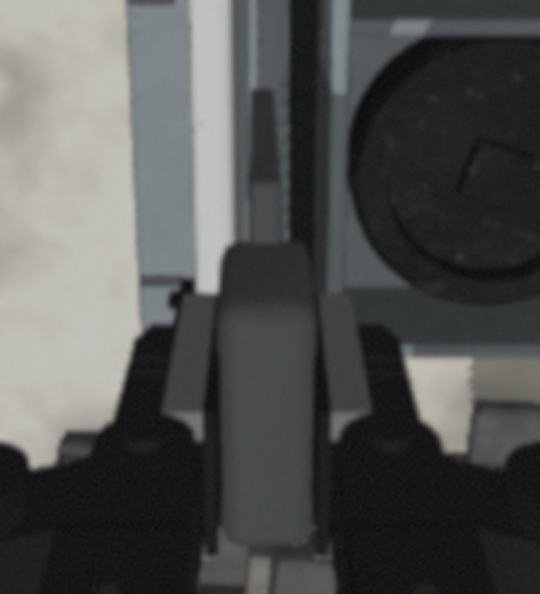

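```bash
python3 -m creep '[0,0,0,0.7,5,0,255, 0,0,0,0,4,0,255, 0,0,0,0,0,0,255]'; for i in 1; do python3 -m creep '[0,0,0,0,1.5,0,255, 0,0,0,0,0,0,255]'; done; python3 -m creep '[0,0,0,0,1.5,0,255, 0,0,0,0,0,0,255]'
python3 - <<'E'
from go import *
x,y=trayw(-.004,-.037); rel(x,y,.134,113.96)
E
```

```text
t: 11.8
eef_pos: [0.4973, 0.2326, 0.1345]
tcp_rot: [0.545, 0.839, 0.0, 0.0]
contact_force: [-0.1, -0.7, -1.5]
width: 0.0128
gripper_force: 58.6
t: 12.05
eef_pos: [0.4982, 0.233, 0.1343]
tcp_rot: [0.545, 0.839, -0.0, -0.0]
contact_force: [-0.2, 0.6, -0.3]
width: 0.0128
gripper_force: 58.6
t: 12.3
eef_pos: [0.4996, 0.2336, 0.1343]
tcp_rot: [0.545, 0.839, 0.0, 0.0]
contact_force: [0.4, 0.2, -0.5]
width: 0.013
gripper_force: 58.6
psi 113.97 want 113.96 down [ 1.e-04  0.e+00 -1.e+00] p [0.4996 0.2336 0.1343] t 12.3 F [ 0.4  0.2 -0.5] w 0.012973793861760088
shift mm [-0.7 -2.2  0.3]
```

```bash
python3 -m creep '[0,0,0,0,1,0,255, 0,0,0,0,0,0,255]' |grep -E 'pos|contact'; python3 -m creep '[0,0,0,0,1,0,255, 0,0,0,0,0,0,255]'|grep -E 'pos|contact'; python3 -m creep '[0,0,0,0,0,0,255]'|grep -E 'pos|contact'
```

```text
eef_pos: [0.5, 0.2337, 0.1341]
contact_force: [-2.2, -0.2, 0.5]
eef_pos: [0.5004, 0.2339, 0.134]
contact_force: [-4.9, -2.7, 2.8]
eef_pos: [0.5003, 0.2339, 0.134]
contact_force: [-3.8, -2.4, 2.2]
```

```bash
python3 -m creep '[0,0,0,0,-1.8,0,255, 0,0,0,0,0,8,255, 0,0,0,0,0,8,255, 0,0,0,0,0,8,255, 0,0,0,0,0,0,255]' 80 |grep -E 'pos|contact'; python3 -m creep '[0,0,0,0,0,8,255, 0,0,0,0,0,0,255, 0,0,0,0,0,0,255]'|grep -E 'pos|contact'
python3 - <<'E'
from go import *
x,y=trayw(-.002,-.037); rel(x,y,.0898,113.96)
E
```

```text
eef_pos: [0.4996, 0.2336, 0.1094]
contact_force: [-1.1, -1.2, -0.8]
eef_pos: [0.4995, 0.2335, 0.1021]
contact_force: [-3.1, -1.6, -2.1]
psi 113.97 want 113.96 down [-6.e-04 -2.e-04 -1.e+00] p [0.4995 0.2335 0.1021] t 13.925 F [-3.1 -1.6 -2.1] w 0.01231102111186855
shift mm [-0.7 -0.1 12.3]
```

```bash
python3 -m creep '[0,0,0,0,-0.7,4,255, 0,0,0,0,0,4,255, 0,0,0,0,0,0,255]' |grep -E 'pos|contact'; python3 -m creep '[0,0,0,0,0,4,255, 0,0,0,0,0,2,255, 0,0,0,0,0,0,255, 0,0,0,0,0,0,255]'|grep -E 'pos|contact'
python3 - <<'E'
from go import *
x,y=trayw(-.002,-.037); rel(x,y,.0898,113.96)
E
```

```text
eef_pos: [0.4994, 0.2334, 0.0944]
contact_force: [-2.4, -1.5, 2.0]
eef_pos: [0.4994, 0.2334, 0.0896]
contact_force: [-7.0, -4.2, 17.8]
psi 113.97 want 113.96 down [ 7.e-04  2.e-04 -1.e+00] p [0.4994 0.2334 0.0896] t 14.8 F [-7.  -4.2 17.8] w 0.012194238040936
shift mm [-0.6  0.1 -0.2]
```

```bash
python3 -m creep '[0,0,0,0,0,1.5,255, 0,0,0,0,0,0,255, 0,0,0,0,0,0,255, 0,0,0,0,0,0,255]'
python3 - <<'E'
from go import *
x,y=trayw(-.002,-.037); rel(x,y,.0898,113.96)
W=grab('wrist');f=grab('scene')
a=cv2.resize(f['frame'][250:420,270:400,::-1],None,fx=3,fy=3,interpolation=cv2.INTER_CUBIC)
b=cv2.resize(W['frame'][150:350,240:360,::-1],None,fx=2.55,fy=2.55,interpolation=cv2.INTER_CUBIC)
cv2.imwrite('pics/fin.png',np.hstack([a,b[:510]]) )
# holder left edge & stop in the wrist picture
print('pred plate left edge at wall-top height (crop px, x offset 390)',[((proj(W,np.r_[trayw(-.004,y),.074])[0]-[240,150])*2.55).round(0) for y in(-.014,-.010,-.006)])
print('scene: plate top-left corner',[((proj(f,np.r_[trayw(-.004,y),.074])[0]-[270,250])*3).round(0) for y in(-.014,-.010,-.006)],'10mm higher',((proj(f,np.r_[trayw(-.004,-.01),.084])[0]-[270,250])*3).round(0))
E
```

```text
t: 15.3
eef_pos: [0.4994, 0.2333, 0.0894]
tcp_rot: [0.545, 0.839, 0.0, 0.0]
contact_force: [-12.5, -6.2, 34.6]
width: 0.0126
gripper_force: 87.5
psi 113.97 want 113.96 down [ 9.e-04  2.e-04 -1.e+00] p [0.4994 0.2333 0.0894] t 15.3 F [-12.5  -6.2  34.6] w 0.01257728286574227
shift mm [-0.6  0.1 -0.4]
pred plate left edge at wall-top height (crop px, x offset 390) [array([192., 284.]), array([192., 261.]), array([192., 238.])]
scene: plate top-left corner [array([226., 203.]), array([225., 209.]), array([223., 216.])] 10mm higher [225. 198.]
```

View pics/fin.png

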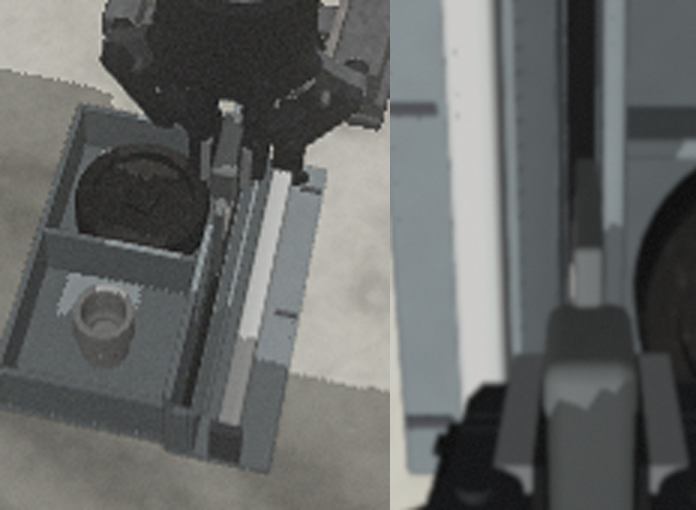

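The hard stop is reached at TCP z 0.0894, against 0.0898 predicted, and the force is rising steeply. The grip end is still at the same row in the wrist view, so nothing slipped, and the plate's left edge at about -7 mm puts the holder at y ≈ -37 mm. I'll ease the excess push and check the stop before handing in.

```bash
python3 -m creep '[0,0,0,0,-0.8,-0.8,255, 0,0,0,0,0,0,255, 0,0,0,0,0,0,255, 0,0,0,0,0,0,255]'
python3 - <<'E'
from go import *
W=grab('wrist')
for s in(-.072,-.080,-.086): print('ptr',s,((proj(W,np.r_[trayw(-.040,s),.010])[0]-[240,150])*2.55+[390,0]).round(0),'carriage left-front edge z52',((proj(W,np.r_[trayw(-.0345,s+.008),.052])[0]-[240,150])*2.55+[390,0]).round(0))
print('mark',((proj(W,np.r_[trayw(-.043,-.079),.007])[0]-[240,150])*2.55+[390,0]).round(0))
b=cv2.resize(W['frame'][280:350,220:310,::-1],None,fx=6,fy=6,interpolation=cv2.INTER_CUBIC)
d=W['frame'].max(2)[295:335,225:275]; print('\n'.join(' '.join(f'{v:3d}' for v in r[::2]) for r in d[::2]))
E
```

```text
t: 15.9
eef_pos: [0.4994, 0.2334, 0.0897]
tcp_rot: [0.545, 0.839, 0.001, 0.001]
contact_force: [-6.7, -4.3, 24.4]
width: 0.0123
gripper_force: 85.7
ptr -0.072 [441. 405.] carriage left-front edge z52 [434. 472.]
ptr -0.08 [442. 433.] carriage left-front edge z52 [436. 506.]
ptr -0.086 [443. 454.] carriage left-front edge z52 [437. 530.]
mark [432. 424.]
203 202 202 202 202 203 203 204 203 185 139 142 142 141 141 141 141 141 143 144 145 164 197 203 203
202 203 201 200 202 202 202 203 204 186 138 142 142 142 142 141 141 141 142 144 145 159 197 204 204
202 202 202 203 203 203 203 203 204 188 139 140 144 142 142 142 142 142 143 144 143 154 196 204 202
202 203 202 203 203 203 203 203 203 189 139 137 144 144 145 143 142 142 143 143 144 153 195 202 187
202 203 203 202 204 202 203 204 203 189 138 143 144 145 144 144 145 143 143 144 144 151 196 186 116
203 203 203 203 203 202 202 202 201 191 140 143 144 145 145 144 144 143 144 143 143 150 181 115  40
203 203 203 203 204 201 200 199 200 193 145 142 144 144 146 146 145 144 144 144 144 150 151  44  24
202 204 203 203 202 201 199 200 200 200 154 
[... 555 characters left out ...]

203 202 203 201 200 199 197 199 200 203 173 136 140 142 141 143 124  44  28  18  20  26  24  24  27
203 203 203 202 202 202 201 199 201 202 185 138 141 140 140 141  99  25  19  18  22  26  26  22  24
202 202 203 203 203 203 203 201 201 203 187 137 140 141 142 136  75  23  20  18  23  25  22  24  26
203 203 202 203 203 201 203 203 203 203 187 138 141 141 141 136  82  31  17  18  23  23  25  24  24
204 203 202 202 202 202 203 202 202 202 190 139 141 143 141 141 125  64  18  21  23  23  22  26  21
202 203 202 202 203 203 203 202 203 203 189 137 141 142 141 142 131  57  19  21  26  24  24  23  27
203 201 203 202 202 202 202 203 202 203 196 150 142 143 143 143 119  36  15  20  22  24  25  21  25
```

```bash
python3 -c "
from rig import bot
print(bot.close_job())"
```

```text
the job is handed in; nothing more can be done
None
```

I handed the job in at about 16 s with the stop set at the right bay's mark and the label holder gripped and pressed to the hard stop (about 24 N down), but no verdict came back. The stop's final position was partly hidden by the gripper, so I inferred it from the push and an earlier clear view.

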